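# Bring the wide dish over the objective and swing the lamp in

## Robot

A 6-joint arm with a two-finger parallel gripper is mounted at the origin on the work surface. World frame = base frame: x ahead of the robot, y to its left, z up, the work surface at z = 0. Lengths are in mm, angles in rad, forces in N, time in s.
With the tool pointing down it reaches from about 350 to 775 mm from the base axis. Payload 5.5 kg.
Tool frame: the origin (TCP) lies between the finger pads; the fingertips stand 8 mm ahead of it and the grasp point (between the pads) lies 11 mm behind it; z points along the fingers, y is the line along which they close (so a half turn about z gives the same grasp; the last joint's range is limited). The gripper opens to 85 mm and grips with 20 to 120 N. Pads are 22 mm wide; open, the fingers measure 114 mm over their backs; the gripper's body (76 mm by 85 mm) begins 54 mm behind the grasp point. The pads swing forward as they close: fully open they stand 13 mm farther back than shut.
Start: joints at [-1.384, 0.313, 0.046, 1.304, 0, 1.431], TCP at [184.579, -544.611, 239.323] pointing down, gripper open.
Joint ranges: [-2.76, 2.76], [-0.86, 1.69], [-1.03, 1.26], [-2.2, 2.34], [-1.47, 1.5], [-3.14, 3.14]. Speed limits (rad/s): [2.57, 2.57, 3.14, 3.14, 3.14, 3.14].

## Interface

Orientations are given as a unit quaternion [x, y, z, w].
In Python, from cell import env gives the robot as it stands.
- The arm moves only by the tool arm_command, never from a script. Its argument "plan" is a list of rows, each a list of 3 entries, a list of its own where there are three numbers: the finger opening in mm, from 0 to 85.4, then the shift along the world's x, y, z in mm, then the turn, a rotation vector about the world's x, y, z in degrees. A call has exactly 5 rows; each row is the pose to reach, as a shift and turn from the pose commanded when the call began; what a row does not reach only later rows make up. A row lasts 1/12 s, in which the tool goes at most 41.7 mm and 7.16 degrees, less where a joint would pass 70% of its speed; a pose out of reach is approached as far as the arm can. A call with a gripper value outside its range is refused whole. The fingers move at their own pace and stop on an object; the grip force is fixed at half the most. Time passes only in rows, so rows that repeat a pose let the fingers close, or fill a call up. It gives the time, the measured TCP pose, the force, the opening and the grip force at its end, in the units of the state.
- env.observe(): the state, without advancing time (a new reading comes with each control period).
- env.camera(name): name is "scene" or "top"; returns a dict with "pixels" (480x640x3 uint8, red, green, blue), "K" (3x3 intrinsics, pixels), "rvec" (rotation vector, rad) and "tvec" (3), from world to camera coordinates, as OpenCV has them. Camera axes: x right, y down, z forward; pixel columns grow to the right and rows downward; lengths in mm; the calibration is good to about 2 mm. A picture is of the moment at which its call begins. There is no depth.
- env.sign_off(): hands the job in; it is judged then, once.
The state is a dict: "t": time; "joint_pos": joint angles; "joint_vel": joint speeds; "joint_efforts": joint torques, N m; "tcp_pos": TCP position; "tool_rot": TCP orientation; "ft_force": force on the tool from outside, world axes, zero at the start; "wrist_torque": the same for the moment, N m; "gripper_width": opening from 0.0 (shut) to 1.0 (fully open); "gripper_force": force on a finger pad.
Only numpy, scipy, OpenCV 4.12 (cv2) and the standard library are available. Lean on these libraries where they do the work, as an engineer would, in place of code of your own. Each camera call takes 0.05 s, during which the arm holds its last target. There are 200 camera calls.

## Task

On the dish viewer, push on the spokes of the dish wheel with a closed fingertip, without hurry, until the widest of its three dishes is centred over the objective. Then push the lamp arm round until it is home against its stop with the lamp over that dish. Grip nothing, do not touch the dishes themselves, and leave the other things on the bench and on the stand where they are.

Things in the scene. Friction and masses are not known exactly. Their poses are not given: they have to be found in the camera images.
- stand: the dish viewer's white stand, a fixed slab 400 (x) by 490 (y) by 20 mm thick bearing the whole viewer. Origin on the bench directly under the wheel's axis; the slab runs from y -205 to +285 mm, x -200 to +200 mm. Its z is up; its yaw varies. A grey bar 14 mm high runs along its far (+x) edge. The space under the spokes is free down to the slab but for the hub bearing and the objective
- hub (a point): point on the wheel's vertical axis at mid-height of the spokes, 68 mm up from the bench. The black hub is 48 mm across, its top at 87 mm; below it a bearing 68 mm across reaches up to 54 mm. Three aluminium spokes 120 degrees apart, bars 12 mm wide, at heights 62 to 74 mm, run out to a black ring round each dish (ring centres 130 mm from the axis, rings as high as the spokes)
- wheel (a joint): angle of the dish wheel, rad, counter-clockwise from above positive; the wide dish is centred over the objective at 0 and at whole turns (6.283). The wheel turns both ways with no stop in reach, is stiff (friction about 0.15 N m) and stays where it is left. To be turned slower than 3 rad/s
- wide_dish (a point): the widest clear plastic dish, 84 mm across (lid 87 mm), fixed in a ring 94 mm across at the end of its spoke, which is bare from 24 to 83 mm from the axis; this point is the middle of its underside, 63 mm above the bench; its top is 83 mm above the bench. The rules call its solid wheel_c0
- medium_dish (a point): the middle-sized dish, 60 mm across (lid 63 mm), ring 70 mm, spoke bare from 24 to 95 mm from the axis; same heights and point; fixed in the wheel 120 degrees counter-clockwise (from above) from the wide dish. The rules call it wheel_c1
- small_dish (a point): the smallest dish, 35 mm across (lid 38 mm), ring 45 mm, spoke bare from 24 to 107 mm from the axis; same heights and point; fixed in the wheel 120 degrees clockwise (from above) from the wide dish. The rules call it wheel_c2
- objective (a point): centre of the top of the objective, a fixed upright black cylinder 40 mm across standing on the slab with its top 56 mm above the bench, below the wheel, 130 mm from the wheel's axis towards the stand's +y
- pivot (a point): point on the lamp arm's vertical pivot, at mid-height of the arm, 150 mm above the bench, on top of a fixed steel pillar 22 mm thick (foot 44 mm across, up to 30 mm) beside the objective; the boss there is 32 mm across and reaches 162 mm above the bench
- lamp_head (a point): centre of the lamp at the free end of the lamp arm, at mid-height of the arm, 124 mm from the pivot. The lamp is a black cylinder 42 mm across, reaching from 120 to 170 mm above the bench. The arm is a level dark steel bar 12 mm wide, from 143 to 157 mm above the bench, its bare length from 16 to 103 mm from the pivot
- lamp (a joint): angle of the lamp arm, rad: 0 when home against its stop, with the lamp over the objective; grows as the arm is swung away, clockwise from above, up to 2.1. So it is pushed home counter-clockwise from above. Stiff (about 0.12 N m of friction), stays where it is left
- jar: loose glass jar, 40 mm across, 48 mm high, standing on the slab; origin in the middle of its underside
- vial: loose amber vial, 26 mm across, 45 mm high, standing on the slab; origin in the middle of its underside
- bottle: loose white bottle, 70 mm across, 150 mm high, on the bench; origin in the middle of its underside
- tip_box: loose grey box, 120 by 80 by 55 mm high, on the bench; origin in the middle of its underside
- dish_stack: loose stack of clear dishes, 90 mm across, 60 mm high, on the bench; origin in the middle of its underside
- beaker: loose glass beaker, 68 mm across, 85 mm high, on the bench; origin in the middle of its underside
- marker: loose marker pen, 130 mm long, 15 mm thick, lying along its x on the bench; origin under its middle

How it is judged (in metres and radians):
On the way, in this order (a step that is already met when the one before it is completed fails the run):
1. the wheel stands still with the wide dish centred over the objective (10 mm) (horizontal distance between wide_dish and objective below 0.01 m and velocity of joint wheel between -0.05 and 0.05 rad/s), for 0.2 s.
2. the lamp arm is home against its stop (0.08 rad) (value of joint lamp below 0.08 rad), for 0.2 s.
At the end, for the whole second after the job is handed in: The wide dish's centre is within 10 mm of the objective's axis, the wheel is at rest, and the lamp arm is within 0.08 rad of its stop (all of step 1 and value of joint lamp below 0.08 rad); the robot touches nothing.
It fails at once if a dish was touched (over 1 N) (contact force between any of the fingers, the arm and wheel_c0 above 1 N or contact force between any of the fingers, the arm and wheel_c1 above 1 N or contact force between any of the fingers, the arm and wheel_c2 above 1 N).
It fails at once if the wheel was spun fast (over 3 rad/s) (velocity of joint wheel above 3 rad/s or velocity of joint wheel below -3 rad/s).
It fails at once if one of the other things was moved, carried or lifted (over 25 mm) (distance of any of jar, vial, bottle, tip_box, dish_stack, beaker, marker from where it was at the start of the episode above 0.025 m).
It also fails if it takes over 72 s, if anything falls off the work surface, if the arm or the gripper's body presses on something with over 40 N, if the wrist force passes 120 N, or if a joint passes its speed limit or range.

## Working session

There is one attempt and no reset: what is moved stays moved. The work goes in short steps, Python scripts to look and compute and a tool call to move; the robot and the scene stay as the last step left them, time stands still between calls to the robot, and variables do not carry over. Pictures are saved under pics/ and viewed, at most 10 in all, crops included, and the job is handed in when it is done.

Besides the shell and the picture viewer there is one more tool, called by a JSON object that holds its "api" and its "payload", one argument or row to a line. arm_command: Moves the arm, as the interface text tells. Its arguments: {"type":"object","properties":{"plan":{"type":"array"}},"required":["plan"]}

```bash
mkdir -p pics
cat > h.py <<'E'
import numpy as np, cv2
from cell import env
def snap(n,f):
    c=env.camera(n); cv2.imwrite(f,c["pixels"][:,:,::-1]); np.savez(n+'.npz',K=c["K"],r=c["rvec"],t=c["tvec"])
def ray(n,uv,z):
    d=np.load(n+'.npz'); R=cv2.Rodrigues(d['r'])[0]; o=-R.T@d['t'].ravel()
    v=R.T@np.linalg.inv(d['K'])@np.array([*uv,1.]); return (o+v*(z-o[2])/v[2]).round(1)
def proj(n,p):
    d=np.load(n+'.npz'); return cv2.projectPoints(np.array(p,float).reshape(-1,3),d['r'],d['t'],d['K'],None)[0].reshape(-1,2).round(1)
E
python3 - <<'E'
from h import *
snap('top','pics/top0.png');snap('scene','pics/scene0.png')
for n in('top','scene'):
    d=np.load(n+'.npz');R=cv2.Rodrigues(d['r'])[0];print(n,-R.T@d['t'].ravel(),d['K'][0,0])
print(env.observe())
E
```

```text
top [ 405.33014656  -54.45274353 1197.65111773] 454.69630029333246
scene [1358.69152803 -376.18452593  995.0014906 ] 536.9457734188728
{'t': 0.1, 'joint_pos': array([-1.38363394e+00,  3.13941673e-01,  4.50761371e-02,  1.30359469e+00,
       -1.11662387e-05,  1.43115714e+00]), 'joint_vel': array([-0.00020198, -0.00331725,  0.0026492 ,  0.00035171,  0.00029082,
       -0.00130844]), 'joint_efforts': array([ 2.28480661e-03, -4.81725097e+01,  2.99244672e+01,  1.27526021e-02,
       -1.29888053e-04,  3.47330356e-06]), 'tcp_pos': array([ 184.46614375, -544.13426222,  238.48198584]), 'tool_rot': array([ 9.86679427e-01,  1.62674572e-01, -2.53481767e-05, -8.31583879e-04]), 'ft_force': array([-0.18852532, -0.27756133, -0.36905766]), 'wrist_torque': array([0.00370985, 0.01436054, 0.03830888]), 'gripper_force': 0.0, 'gripper_width': 0.9942041810625997}
```

View pics/top0.png

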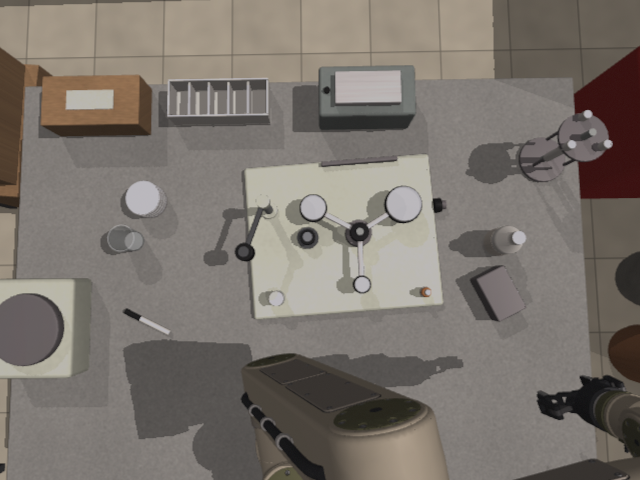

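View pics/scene0.png

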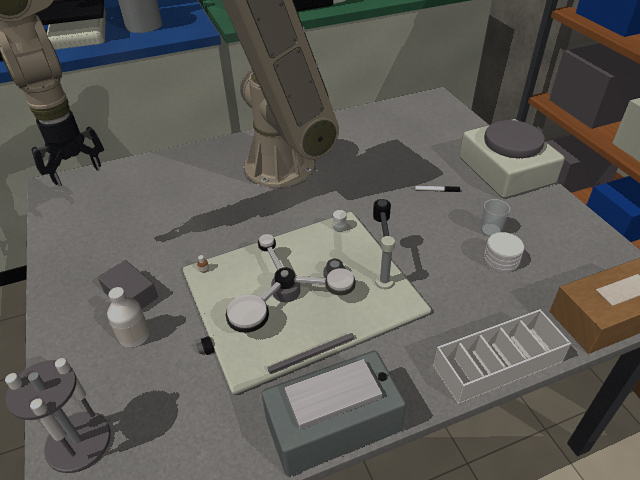

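The top view shows the hub at about (360,231), objective (307,237), wide dish (403,203), medium (313,207), small (362,285), pivot (264,202) and lamp (245,252). I'll enlarge both views for accuracy.

Run:
```python
import cv2
a=cv2.imread('pics/top0.png')[145:325,220:460];cv2.imwrite('pics/tc.png',cv2.resize(a,None,fx=3.3,fy=3.3,interpolation=cv2.INTER_CUBIC))
a=cv2.imread('pics/scene0.png')[190:390,180:440];cv2.imwrite('pics/sc.png',cv2.resize(a,None,fx=3,fy=3,interpolation=cv2.INTER_CUBIC))
```

```text
(no output)
```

View pics/tc.png

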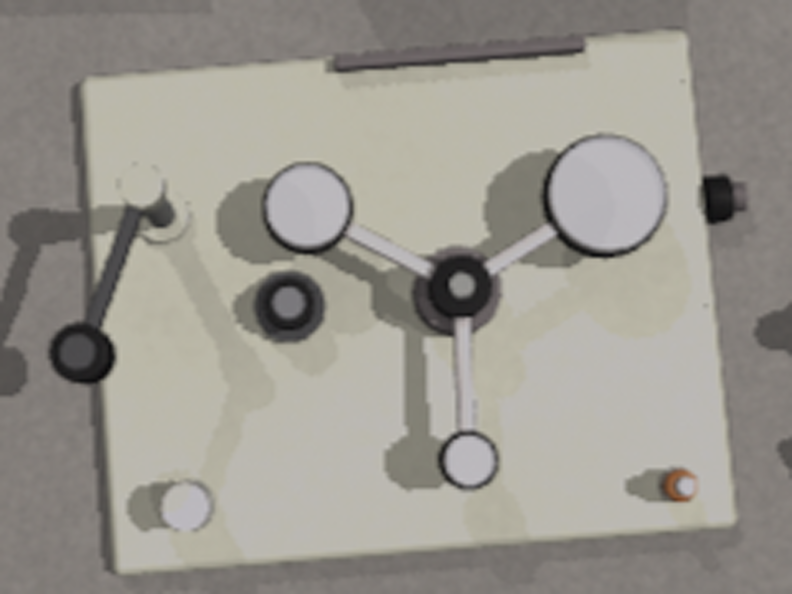

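View pics/sc.png

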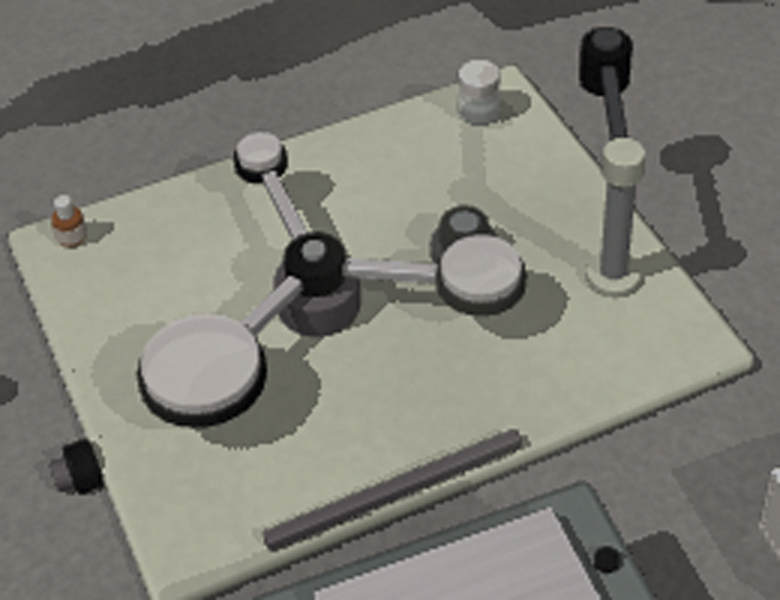

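The crops (tc, enlarged 3.3x) show: hub top (461,285), objective (288,303), wide (606,195), medium (308,206), small (469,460), pivot (142,185), lamp (80,351), jar (186,503) and vial (683,485). In sc (3x): hub (313,247), objective (466,221), wide (202,355), medium (482,268), small (260,150), pivot (625,152) and lamp (607,42).

Run:
```python
from h import *
from scipy.optimize import least_squares
T=dict(hub=(461,285,87),obj=(288,303,56),wide=(606,195,83),med=(308,206,83),small=(469,460,83),piv=(142,185,162),lamp=(80,351,170),jar=(186,503,68),vial=(683,485,65),
 corTL=(87,78,20),corTR=(687,33,20),corBL=(119,572,20),corBR=(735,522,20))
S=dict(hub=(313,247),obj=(466,221),wide=(202,355),med=(482,268),small=(260,150),piv=(625,152),lamp=(607,42))
P={}
for k,(u,v,z) in T.items():
    a=((u+.5)/3.3-.5+220,(v+.5)/3.3-.5+145); p=ray('top',a,z);P[k]=p;o=''
    if k in S:
        b=((S[k][0]+.5)/3-.5+180,(S[k][1]+.5)/3-.5+190);o=ray('scene',b,z)
        f=lambda x:np.r_[proj('top',x)[0]-a,proj('scene',x)[0]-b]
        o=str(o)+' tri '+str(least_squares(f,p,diff_step=1e-2).x.round(0))
    print(k,p,o)
ang=lambda a,b:np.degrees(np.arctan2(*(P[a]-P[b])[[1,0]])).round(1)
for k in('obj','wide','med','small'):print(k,ang(k,'hub'),np.hypot(*(P[k]-P['hub'])[:2]))
print('arm',ang('lamp','piv'),'home',ang('obj','piv'),np.hypot(*(P['obj']-P['piv'])[:2]),np.hypot(*(P['lamp']-P['piv'])[:2]))
print('yaw',ang('corTL','corTR')-90,ang('corBL','corBR')-90)
```

```text
hub [ 524.1 -156.1   87. ] [ 523.5 -156.1   87. ] tri [ 524. -156.   87.]
obj [515.3 -26.6  56. ] [515.7 -24.5  56. ] tri [516. -25.  56.]
wide [ 590.8 -266.3   83. ] [ 590.8 -264.8   83. ] tri [ 591. -265.   83.]
med [585.6 -43.1  83. ] [590.9 -42.8  83. ] tri [587. -42.  79.]
small [ 394.5 -159.7   83. ] [ 398.2 -160.2   83. ] tri [ 395. -160.   80.]
piv [589.3  72.  162. ] [590.6  73.8 162. ] tri [590.  73. 161.]
lamp [473. 114. 170.] [477.4 114.6 170. ] tri [474. 115. 167.]
jar [364.8  51.1  68. ] 
vial [ 373.9 -320.7   65. ] 
corTL [701.9 133.3  20. ] 
corTR [ 731.1 -346.6   20. ] 
corBL [310.4 108.   20. ] 
corBR [ 343.7 -370.5   20. ] 
obj 93.9 129.7986517649548
wide -58.8 128.8135474241743
med 61.4 128.65166147391957
small -178.4 129.6499903586576
arm 160.1 home -126.9 123.28000648929249 123.65148604040304
yaw 3.5 4.0
```

{"api": "arm_command", "payload": {
  "plan": [
    [0,[21,35,0],[0,0,0]],
    [0,[42,70,0],[0,0,0]],
    [0,[63,105,0],[0,0,0]],
    [0,[84,140,0],[0,0,0]],
    [0,[105,175,0],[0,0,0]]
  ]
}}

```text
t: 0.52
tcp_pos: [289.9, -367.7, 238.9]
tool_rot: [0.987, 0.162, -0.0, -0.0]
ft_force: [-0.2, 0.1, -0.2]
gripper_width: 0.302
gripper_force: 0.0
```

{"api": "arm_command", "payload": {
  "plan": [
    [0,[21,35,0],[0,0,0]],
    [0,[42,70,0],[0,0,0]],
    [0,[63,105,0],[0,0,0]],
    [0,[84,140,0],[0,0,0]],
    [0,[105,175,0],[0,0,0]]
  ]
}}

```text
t: 0.93
tcp_pos: [394.9, -192.6, 239.2]
tool_rot: [0.987, 0.162, -0.0, 0.0]
ft_force: [1.9, -0.1, -0.1]
gripper_width: 0.001
gripper_force: 0.0
```

{"api": "arm_command", "payload": {
  "plan": [
    [0,[25,33,0],[0,0,0]],
    [0,[50,75,0],[0,0,0]],
    [0,[50,75,-40],[0,0,0]],
    [0,[50,75,-75],[0,0,0]],
    [0,[50,75,-75],[0,0,0]]
  ]
}}

```text
t: 1.35
tcp_pos: [440.4, -116.3, 158.2]
tool_rot: [0.986, 0.164, -0.005, -0.003]
ft_force: [-0.9, 0.7, 0.5]
gripper_width: 0.002
gripper_force: 0.0
```

{"api": "arm_command", "payload": {
  "plan": [
    [0,[0,0,-30],[0,0,0]],
    [0,[0,0,-60],[0,0,0]],
    [0,[0,0,-85],[0,0,0]],
    [0,[0,0,-103],[0,0,0]],
    [0,[0,0,-103],[0,0,0]]
  ]
}}

```text
t: 1.77
tcp_pos: [442.3, -119.3, 59.2]
tool_rot: [0.987, 0.162, -0.002, -0.002]
ft_force: [-0.7, 0.9, 1.2]
gripper_width: -0.003
gripper_force: 0.0
```

Run:
```python
from h import *
snap('top','pics/top1.png');snap('scene','pics/s1.png');print(env.observe()['tcp_pos'])
a=cv2.imread('pics/top1.png')[145:325,220:460];b=cv2.imread('pics/s1.png')[150:390,180:440]
cv2.imwrite('pics/c1.png',np.hstack([cv2.resize(a,(400,300)),cv2.resize(b,(400,300))]))
H=np.array([524,-156])
for i,t in enumerate([182]+list(range(200,341,20))+[334.3]):
    t=np.radians(t);u=np.array([np.cos(t),np.sin(t)]);n=np.array([u[1],-u[0]]);print((H+80*u+20*n).round(0))
```

```text
[ 444.6154807  -120.18355406   62.21441051]
[ 443. -139.]
[ 442. -165.]
[ 450. -192.]
[ 467. -215.]
[ 490. -231.]
[ 518. -238.]
[ 547. -235.]
[ 572. -223.]
[ 592. -202.]
[ 587. -209.]
```

View pics/c1.png

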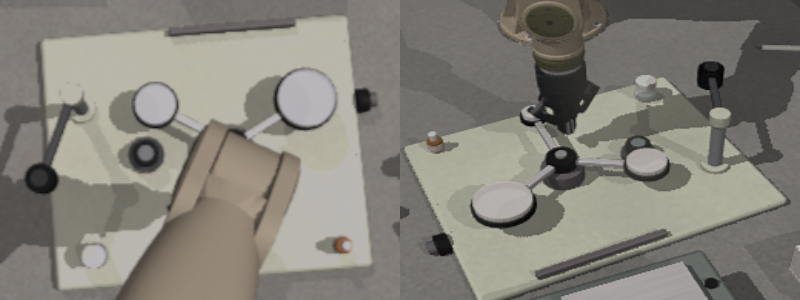

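The finger is down on the +y side of the small dish's spoke, clear of everything. I'll start the slow push.

{"api": "arm_command", "payload": {
  "plan": [
    [0,[-1,-6,0],[0,0,0]],
    [0,[-1,-12,0],[0,0,0]],
    [0,[-2,-18,0],[0,0,0]],
    [0,[-2,-24,0],[0,0,0]],
    [0,[-2,-30,0],[0,0,0]]
  ]
}}

```text
t: 2.28
tcp_pos: [443.2, -150.4, 62.1]
tool_rot: [0.987, 0.163, 0.001, 0.0]
ft_force: [1.3, 2.5, 0.9]
gripper_width: -0.002
gripper_force: 1.0
```

{"api": "arm_command", "payload": {
  "plan": [
    [0,[0,-6,0],[0,0,0]],
    [0,[0,-12,0],[0,0,0]],
    [0,[1,-17,0],[0,0,0]],
    [0,[2,-23,0],[0,0,0]],
    [0,[4,-29,0],[0,0,0]]
  ]
}}

```text
t: 2.7
tcp_pos: [446.2, -178.8, 61.1]
tool_rot: [0.987, 0.163, -0.0, -0.0]
ft_force: [0.3, 3.6, 0.2]
gripper_width: 0.001
gripper_force: 1.1
```

Run:
```python
from h import *
snap('top','pics/top2.png');snap('scene','pics/s2.png');o=env.observe();print(o['tcp_pos'],o['ft_force'])
a=cv2.imread('pics/top2.png')[145:325,220:460];b=cv2.imread('pics/s2.png')[150:390,180:440]
cv2.imwrite('pics/c2.png',np.hstack([cv2.resize(a,(400,300)),cv2.resize(b,(400,300))]))
```

```text
[ 447.00380455 -180.06084918   61.26460166] [-0.09387962 -0.51681896  0.14295948]
```

View pics/c2.png

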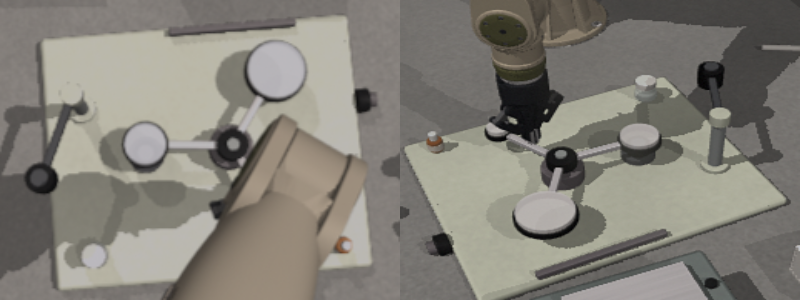

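The first push turned the wheel about 28°: the medium dish moved from (155,104) to (145,144) in the crop. The finger is well seated on the spoke, so I'll continue round the arc.

{"api": "arm_command", "payload": {
  "plan": [
    [0,[2,-5,0],[0,0,0]],
    [0,[4,-10,0],[0,0,0]],
    [0,[6,-16,0],[0,0,0]],
    [0,[9,-21,0],[0,0,0]],
    [0,[12,-26,0],[0,0,0]]
  ]
}}

```text
t: 3.22
tcp_pos: [458.7, -205.0, 61.2]
tool_rot: [0.987, 0.163, -0.0, -0.0]
ft_force: [-0.3, 1.6, -0.1]
gripper_width: 0.002
gripper_force: 1.0
```

{"api": "arm_command", "payload": {
  "plan": [
    [0,[3,-5,0],[0,0,0]],
    [0,[7,-9,0],[0,0,0]],
    [0,[11,-13,0],[0,0,0]],
    [0,[16,-16,0],[0,0,0]],
    [0,[21,-19,0],[0,0,0]]
  ]
}}

```text
t: 3.63
tcp_pos: [479.9, -224.0, 61.2]
tool_rot: [0.987, 0.163, -0.0, 0.0]
ft_force: [-0.6, 2.0, -0.3]
gripper_width: 0.005
gripper_force: 1.0
```

{"api": "arm_command", "payload": {
  "plan": [
    [0,[5,-3,0],[0,0,0]],
    [0,[10,-6,0],[0,0,0]],
    [0,[15,-8,0],[0,0,0]],
    [0,[21,-10,0],[0,0,0]],
    [0,[26,-11,0],[0,0,0]]
  ]
}}

```text
t: 4.05
tcp_pos: [506.2, -234.9, 61.3]
tool_rot: [0.987, 0.163, -0.0, 0.0]
ft_force: [-1.2, 0.9, -0.4]
gripper_width: 0.001
gripper_force: 0.9
```

{"api": "arm_command", "payload": {
  "plan": [
    [0,[6,-1,0],[0,0,0]],
    [0,[12,-2,0],[0,0,0]],
    [0,[17,-2,0],[0,0,0]],
    [0,[23,-2,0],[0,0,0]],
    [0,[28,-1,0],[0,0,0]]
  ]
}}

```text
t: 4.47
tcp_pos: [534.3, -235.8, 61.3]
tool_rot: [0.987, 0.163, 0.0, 0.0]
ft_force: [-2.4, 1.4, -0.3]
gripper_width: -0.003
gripper_force: 0.9
```

Run:
```python
from h import *
snap('top','pics/top3.png');snap('scene','pics/s3.png');o=env.observe();print(o['tcp_pos'],o['ft_force'],o['joint_pos'])
a=cv2.imread('pics/top3.png')[145:325,220:460];b=cv2.imread('pics/s3.png')[150:390,180:440]
cv2.imwrite('pics/c3.png',np.hstack([cv2.resize(a,(400,300)),cv2.resize(b,(400,300))]))
```

```text
[ 535.2820161  -236.04478479   61.66456993] [ 0.629021   -0.22833639 -0.74473537] [-5.52534814e-01  4.40769186e-01 -2.21001144e-01  9.06521496e-01
  6.95803193e-05  2.26172023e+00]
```

View pics/c3.png

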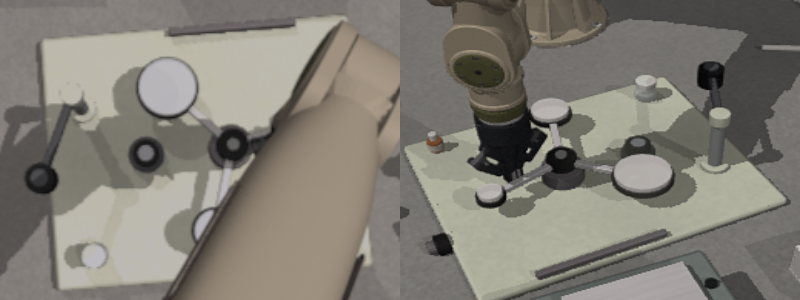

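On track: the wide dish is at (167,87) in the crop, about 45° short. I'll continue.

{"api": "arm_command", "payload": {
  "plan": [
    [0,[6,1,0],[0,0,0]],
    [0,[11,2,0],[0,0,0]],
    [0,[16,3,0],[0,0,0]],
    [0,[21,5,0],[0,0,0]],
    [0,[26,7,0],[0,0,0]]
  ]
}}

```text
t: 4.98
tcp_pos: [559.9, -228.5, 61.3]
tool_rot: [0.987, 0.163, -0.0, 0.0]
ft_force: [-3.8, 0.1, -0.1]
gripper_width: -0.002
gripper_force: 1.1
```

{"api": "arm_command", "payload": {
  "plan": [
    [0,[4,2,0],[0,0,0]],
    [0,[8,4,0],[0,0,0]],
    [0,[12,7,0],[0,0,0]],
    [0,[15,9,0],[0,0,0]],
    [0,[18,12,0],[0,0,0]]
  ]
}}

```text
t: 5.4
tcp_pos: [577.8, -216.5, 61.3]
tool_rot: [0.987, 0.163, -0.0, 0.0]
ft_force: [-2.5, -1.2, -0.3]
gripper_width: -0.002
gripper_force: 1.2
```

```bash
cat >> h.py <<'E'
def dish(f):
    "wide dish: brightest big round blob left of the hub in the top view"
    im=cv2.imread(f); snap('top',f); im=cv2.imread(f)
    # fit: sample ring contrast over wheel angle, dark ring at r=45 vs lid at r=41, z=78
    g=cv2.cvtColor(im,cv2.COLOR_BGR2GRAY).astype(np.float32); H=np.array([524.,-156]); best=[]
    a=np.linspace(0,2*np.pi,120)
    for t in np.arange(40,130,.25):
        c=H+130*np.array([np.cos(np.radians(t)),np.sin(np.radians(t))])
        def s(r,z):
            p=proj('top',np.c_[c[0]+r*np.cos(a),c[1]+r*np.sin(a),np.full(120,z)]).astype(np.float32)
            return cv2.remap(g,p[:,0],p[:,1],cv2.INTER_LINEAR).ravel()
        best.append((np.mean(s(40,83)-s(45.5,76)),t))
    return max(best)
E
python3 - <<'E'
from h import *
print(dish('pics/top4.png'));o=env.observe();print(o['tcp_pos'],o['ft_force'])
E
```

```text
(np.float32(92.652725), np.float64(84.25))
[ 578.60070346 -215.89989884   61.36715322] [ 0.37700526  0.09211063 -0.63956446][ WARN:0@0.459] global loadsave.cpp:275 findDecoder imread_('pics/top4.png'): can't open/read file: check file path/integrity
```

{"api": "arm_command", "payload": {
  "plan": [
    [0,[2,2,0],[0,0,0]],
    [0,[4,4,0],[0,0,0]],
    [0,[6,7,0],[0,0,0]],
    [0,[8,9,0],[0,0,0]],
    [0,[8,9,0],[0,0,0]]
  ]
}}

```text
t: 5.87
tcp_pos: [586.4, -207.1, 61.5]
tool_rot: [0.987, 0.163, 0.001, -0.0]
ft_force: [-0.2, -0.6, -0.1]
gripper_width: -0.003
gripper_force: 0.1
```

```bash
python3 - 2>/dev/null <<'E'
from h import *
print(dish('pics/top5.png'));o=env.observe();print(o['tcp_pos'],o['ft_force'])
E
```

```text
(np.float32(96.43062), np.float64(95.25))
[ 586.49899959 -207.27032899   61.52807716] [-0.20256106  0.21341742  0.81609301]
```

{"api": "arm_command", "payload": {
  "plan": [
    [0,[-6,-7,0],[0,0,0]],
    [0,[-10,-12,0],[0,0,0]],
    [0,[-10,-12,40],[0,0,0]],
    [0,[-10,-12,80],[0,0,0]],
    [0,[-10,-12,120],[0,0,0]]
  ]
}}

```text
t: 6.33
tcp_pos: [574.4, -220.1, 182.0]
tool_rot: [0.987, 0.162, -0.001, -0.001]
ft_force: [0.5, -0.5, 0.1]
gripper_width: 0.0
gripper_force: 0.0
```

{"api": "arm_command", "payload": {
  "plan": [
    [0,[-20,0,40],[0,0,0]],
    [0,[-50,0,60],[0,0,0]],
    [0,[-90,0,60],[0,0,0]],
    [0,[-130,0,60],[0,0,0]],
    [0,[-165,0,60],[0,0,0]]
  ]
}}

```text
t: 6.75
tcp_pos: [408.4, -219.9, 242.0]
tool_rot: [0.987, 0.162, 0.001, 0.001]
ft_force: [-0.9, 0.1, -0.3]
gripper_width: -0.001
gripper_force: 0.0
```

```bash
python3 - 2>/dev/null <<'E'
from h import *
print(dish('pics/top6.png'));snap('scene','pics/s6.png');o=env.observe();print(o['tcp_pos'])
a=cv2.imread('pics/top6.png')[145:295,220:420];b=cv2.imread('pics/s6.png')[190:340,230:430]
cv2.imwrite('pics/c6.png',np.hstack([cv2.resize(x,(400,300),interpolation=cv2.INTER_CUBIC) for x in(a,b)]))
E
```

```text
(np.float32(88.553535), np.float64(95.25))
[ 405.43165088 -218.69323357  241.46088357]
```

View pics/c6.png

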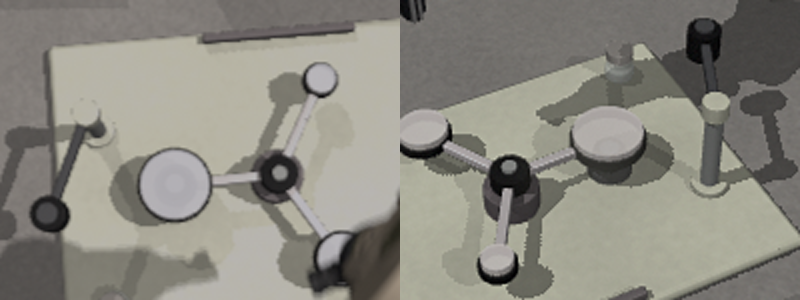

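```bash
python3 - 2>/dev/null <<'E'
from h import *
p=lambda u,v,z:ray('top',((u+.5)/2-.5+220,(v+.5)/2-.5+145),z)
q=lambda u,v,z:ray('scene',((u-400+.5)/2-.5+230,(v+.5)/2-.5+190),z)
for n,f,w in(('top',p,dict(hub=(279,173,87),wide=(175,185,83),small=(320,79,83))),('scene',q,dict(hub=(508,163,87),wide=(608,135,83),small=(498,261,83),med=(425,131,83)))):
    P={k:f(*v) for k,v in w.items()};print(n,P)
    for k in P: print(k,np.degrees(np.arctan2(*(P[k]-np.array([524,-156,0]))[[1,0]])).round(1))
# objective angle by ring fit in first picture; wheel angle via line fits of ring edge of wide dish in scene
a=cv2.imread('pics/top6.png');g=cv2.cvtColor(a,6)
c=cv2.HoughCircles(cv2.resize(g[190:290,270:345],None,fx=6,fy=6,interpolation=2),cv2.HOUGH_GRADIENT,1,400,param1=100,param2=20,minRadius=90,maxRadius=130)
print(c, [p for p in [ray('top',((x+.5)/6-.5+270,(y+.5)/6-.5+190),79) for x,y,r in c[0]]])
E
```

```text
top {'hub': array([ 523.5, -155.9,   87. ]), 'wide': array([510.8, -28. ,  83. ]), 'small': array([ 640.6, -209.5,   83. ])}
hub 168.7
wide 95.9
small -24.6
scene {'hub': array([ 521. , -155.9,   87. ]), 'wide': array([520.1, -29.5,  83. ]), 'small': array([ 649.7, -211.2,   83. ]), 'med': array([ 428.1, -230.4,   83. ])}
hub 178.1
wide 91.8
small -23.7
med -142.2
[[[224.5 284.5 104.2]]] [array([511.8, -27.3,  79. ])]
```

The wide dish is about 4 mm from the objective's axis by the top view and closer by the scene view, which is inside tolerance. Next is the lamp: I'll go over it, to the +y side of its arm.

{"api": "arm_command", "payload": {
  "plan": [
    [0,[12,35,0],[0,0,0]],
    [0,[24,70,0],[0,0,0]],
    [0,[36,105,0],[0,0,0]],
    [0,[48,140,0],[0,0,0]],
    [0,[60,175,0],[0,0,0]]
  ]
}}

```text
t: 7.27
tcp_pos: [471.4, -43.7, 241.7]
tool_rot: [0.987, 0.162, 0.001, 0.0]
ft_force: [0.9, -1.3, 0.9]
gripper_width: 0.001
gripper_force: 0.0
```

{"api": "arm_command", "payload": {
  "plan": [
    [0,[12,35,0],[0,0,0]],
    [0,[24,70,0],[0,0,0]],
    [0,[36,105,0],[0,0,0]],
    [0,[48,140,0],[0,0,0]],
    [0,[59,175,0],[0,0,0]]
  ]
}}

```text
t: 7.68
tcp_pos: [530.7, 132.0, 241.5]
tool_rot: [0.987, 0.162, 0.001, 0.0]
ft_force: [0.8, -0.9, -0.1]
gripper_width: 0.0
gripper_force: 0.0
```

```bash
python3 - 2>/dev/null <<'E'
from h import *
print(env.observe()['tcp_pos'])
E
```

```text
[530.66272264 132.02776478 241.48461202]
```

{"api": "arm_command", "payload": {
  "plan": [
    [0,[0,0,-30],[0,0,0]],
    [0,[0,0,-60],[0,0,0]],
    [0,[0,0,-85],[0,0,0]],
    [0,[0,0,-101],[0,0,0]],
    [0,[0,0,-101],[0,0,0]]
  ]
}}

```text
t: 8.1
tcp_pos: [527.4, 130.1, 136.4]
tool_rot: [0.987, 0.163, -0.003, -0.0]
ft_force: [-0.2, 0.1, -0.0]
gripper_width: 0.001
gripper_force: 0.0
```

{"api": "arm_command", "payload": {
  "plan": [
    [0,[-2,-6,0],[0,0,0]],
    [0,[-4,-12,0],[0,0,0]],
    [0,[-6,-18,0],[0,0,0]],
    [0,[-9,-23,0],[0,0,0]],
    [0,[-11,-28,0],[0,0,0]]
  ]
}}

```text
t: 8.52
tcp_pos: [519.7, 101.7, 141.8]
tool_rot: [0.987, 0.162, 0.002, 0.0]
ft_force: [1.3, 1.5, 0.1]
gripper_width: -0.003
gripper_force: 1.0
```

{"api": "arm_command", "payload": {
  "plan": [
    [0,[-2,-5,0],[0,0,0]],
    [0,[-3,-10,0],[0,0,0]],
    [0,[-5,-15,0],[0,0,0]],
    [0,[-6,-20,0],[0,0,0]],
    [0,[-6,-26,0],[0,0,0]]
  ]
}}

```text
t: 8.93
tcp_pos: [512.2, 76.0, 140.3]
tool_rot: [0.987, 0.163, -0.0, -0.0]
ft_force: [0.1, 2.4, 0.6]
gripper_width: 0.002
gripper_force: 0.9
```

```bash
python3 - 2>/dev/null <<'E'
from h import *
print(env.observe()['tcp_pos']);snap('top','pics/top7.png');snap('scene','pics/s7.png')
a=cv2.imread('pics/top7.png')[145:295,220:420];b=cv2.imread('pics/s7.png')[150:330,220:460]
cv2.imwrite('pics/c7.png',np.hstack([cv2.resize(x,(400,300),interpolation=cv2.INTER_CUBIC) for x in(a,b)]))
E
```

```text
[512.16341859  76.02993493 140.33039188]
```

View pics/c7.png

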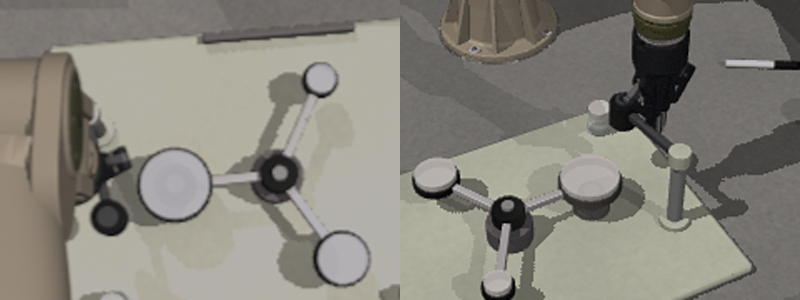

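The lamp is swinging with the finger on its bar; it's at (109,216) in the top crop and still some 40° short. I'll carry on, slowing near the stop.

{"api": "arm_command", "payload": {
  "plan": [
    [0,[0,-5,0],[0,0,0]],
    [0,[0,-10,0],[0,0,0]],
    [0,[1,-15,0],[0,0,0]],
    [0,[2,-19,0],[0,0,0]],
    [0,[4,-24,0],[0,0,0]]
  ]
}}

```text
t: 9.45
tcp_pos: [516.4, 52.2, 140.2]
tool_rot: [0.987, 0.163, -0.0, -0.0]
ft_force: [-0.0, 2.3, -0.3]
gripper_width: -0.002
gripper_force: 1.0
```

{"api": "arm_command", "payload": {
  "plan": [
    [0,[1,-4,0],[0,0,0]],
    [0,[2,-8,0],[0,0,0]],
    [0,[4,-12,0],[0,0,0]],
    [0,[6,-15,0],[0,0,0]],
    [0,[8,-18,0],[0,0,0]]
  ]
}}

```text
t: 9.87
tcp_pos: [524.6, 34.0, 140.2]
tool_rot: [0.987, 0.163, -0.0, 0.0]
ft_force: [0.5, 2.2, -0.5]
gripper_width: -0.002
gripper_force: 0.9
```

{"api": "arm_command", "payload": {
  "plan": [
    [0,[1,-2,0],[0,0,0]],
    [0,[2,-3,0],[0,0,0]],
    [0,[3,-4,0],[0,0,0]],
    [0,[4,-5,0],[0,0,0]],
    [0,[4,-6,0],[0,0,0]]
  ]
}}

```text
t: 10.28
tcp_pos: [528.7, 28.3, 140.3]
tool_rot: [0.987, 0.163, -0.0, 0.0]
ft_force: [-1.2, 2.4, 0.8]
gripper_width: 0.001
gripper_force: 0.8
```

{"api": "arm_command", "payload": {
  "plan": [
    [0,[0.5,-1,0],[0,0,0]],
    [0,[1,-1.5,0],[0,0,0]],
    [0,[1.5,-2,0],[0,0,0]],
    [0,[2,-3,0],[0,0,0]],
    [0,[2,-3,0],[0,0,0]]
  ]
}}

```text
t: 10.7
tcp_pos: [530.5, 25.7, 140.3]
tool_rot: [0.987, 0.163, -0.0, -0.0]
ft_force: [-0.8, 3.6, 0.4]
gripper_width: -0.002
gripper_force: 1.3
```

{"api": "arm_command", "payload": {
  "plan": [
    [0,[0.5,-0.5,0],[0,0,0]],
    [0,[1,-1,0],[0,0,0]],
    [0,[1,-1.5,0],[0,0,0]],
    [0,[1.5,-2,0],[0,0,0]],
    [0,[1.5,-2,0],[0,0,0]]
  ]
}}

```text
t: 11.12
tcp_pos: [530.7, 25.3, 140.2]
tool_rot: [0.987, 0.163, -0.001, -0.002]
ft_force: [-3.8, 9.7, 3.8]
gripper_width: -0.0
gripper_force: 4.5
```

The force jumped and the motion stalled, so the lamp arm is on its stop. I'll back off and rise.

{"api": "arm_command", "payload": {
  "plan": [
    [0,[-5,7,0],[0,0,0]],
    [0,[-13,18,0],[0,0,0]],
    [0,[-15,22,30],[0,0,0]],
    [0,[-15,22,65],[0,0,0]],
    [0,[-15,22,100],[0,0,0]]
  ]
}}

```text
t: 11.53
tcp_pos: [515.6, 45.9, 240.9]
tool_rot: [0.987, 0.163, -0.001, 0.0]
ft_force: [0.4, -0.4, -0.6]
gripper_width: -0.004
gripper_force: 0.0
```

{"api": "arm_command", "payload": {
  "plan": [
    [0,[-10,30,0],[0,0,0]],
    [0,[-20,65,0],[0,0,0]],
    [0,[-30,100,0],[0,0,0]],
    [0,[-40,135,0],[0,0,0]],
    [0,[-50,170,0],[0,0,0]]
  ]
}}

```text
t: 11.95
tcp_pos: [466.2, 216.8, 240.7]
tool_rot: [0.987, 0.162, 0.001, 0.001]
ft_force: [1.4, 0.2, -0.3]
gripper_width: -0.003
gripper_force: 0.0
```

```bash
python3 - 2>/dev/null <<'E'
from h import *
snap('top','pics/top8.png');snap('scene','pics/s8.png')
a=cv2.imread('pics/top8.png')[145:325,220:460];b=cv2.imread('pics/s8.png')[150:330,200:440]
cv2.imwrite('pics/c8.png',np.hstack([cv2.resize(x,(400,300),interpolation=cv2.INTER_CUBIC) for x in(a,b)]))
P,O=np.array([589.7,73]),np.array([515.5,-25.5]);u=(O-P)/np.hypot(*(O-P))
for n,sx in(('top',(220,145,0)),('scene',(200,150,400))):
    q=proj(n,[*(P+124*u),170])[0];print(n,'expected lamp top in crop',(q-sx[:2])*5/3+[sx[2],0])
E
```

```text
top expected lamp top in crop [142.33333333 144.66666667]
scene expected lamp top in crop [623.66666667 131.        ]
```

View pics/c8.png

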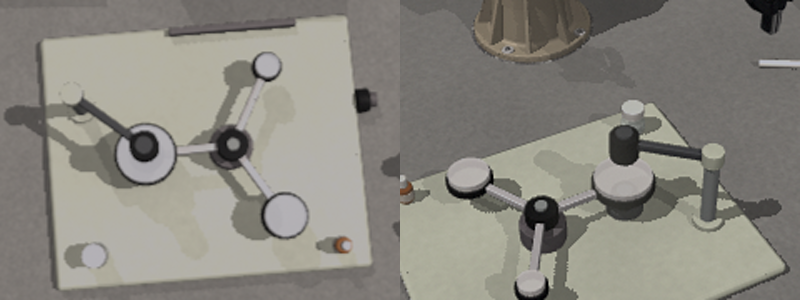

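The lamp top is at (144,144) in the top crop and (624,131) in the scene crop, matching the expected home positions. The dish is under the lamp, the jar and vial haven't moved, and the arm is clear.

```bash
python3 -c "
from cell import env
print(env.sign_off())"
```

```text
the job is handed in; nothing more can be done
None
```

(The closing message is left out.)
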